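# Bring a filter housing's cover back over its seat

### The job

The air filter housing has its new element in and its cover is to go back on. Turn its three clamp knobs anticlockwise (seen from above) fully to their stops, so that the clamp fingers swing clear of the opening; then lift the cover by its bar handle, carry it over the things standing between without disturbing them or knocking it against the housing, and bring it level and centred over the opening with its forked ear above the locating pin. Finish while holding it there, still, with its underside about 10 mm above the sealing face and touching nothing, so that the seal can be checked all round before the cover is let down.

Things in the scene. Friction and masses are not known exactly. Their poses are not given: they have to be found in the camera images.
- housing: Fixed round aluminium filter housing, 84 mm high to its sealing face, on a 120 x 120 mm dark base plate; top flange 104 mm across, open bore 69 mm. Origin: centre of its underside on the bench, z up. The locating pin lies on its +x side; three clamps stand on lugs 64 mm from the axis at +60 (left), 180 (front) and -60 degrees (right) from +x
- seat (a point): centre of the housing's flat sealing face (the flange's top, 84 mm above the bench), in the middle of the opening; axes as the housing's
- pin (a point): tip of the steel locating pin (4 mm thick, standing 6 mm proud of the sealing face), 47 mm from the housing's axis
- clamp_left_knob (a point): top centre of the left clamp's knob. Each clamp: round black knob 28 mm across, 24 mm tall, its top 45 mm above the sealing face (129 mm above the bench); below it a steel finger 33 mm long, top 15 mm above the sealing face. Both turn as one about the vertical through this point, without rising; friction about 0.06 N m, stays where left
- clamp_front_knob (a point): top centre of the front clamp's knob, same size
- clamp_right_knob (a point): top centre of the right clamp's knob, same size
- clamp_left (a joint): angle of the left clamp, rad: 0 = finger points at the housing's axis, over the opening; grows anticlockwise seen from above, to the stop at 1.4 (finger clear)
- clamp_front (a joint): angle of the front clamp, the same
- clamp_right (a joint): angle of the right clamp, the same
- cover: Loose round aluminium cover, 0.18 to 0.29 kg: spigot 62 mm across and 8 mm deep below; flange 82 mm across, its top 16 mm over the underside; forked ear on its +x side reaching 53 mm from the axis (slot 7 mm wide); bar handle on top. It lies upright on the bench on its spigot. Origin: centre of the spigot's underside, z up
- cover_handle (a point): middle of the cover's black bar handle, 46 mm above the cover's underside; the bar runs along the cover's x, 62 mm long, 14 mm wide and 14 mm tall, on two legs 42 mm apart
- cover_ear (a point): middle of the slot in the cover's forked ear, 47 mm from the cover's axis along its +x; belongs over the locating pin
- manifold: valve manifold, about 95 x 220 x 74 mm, loose, lying between cover and housing; its body reaches 47 mm, its hoses about 48 mm to either side of the origin and 110 mm along its y; to be left alone. Origin at its underside
- spent_element: spent filter element, upright cylinder 50 mm across, 68 mm tall, loose, near the manifold; to be left alone. Origin: centre of its underside
- ring_box: flat O-ring box, 56 x 90 x 22 mm, loose, left of the housing; to be left alone. Origin: centre of its underside
There are look-alikes about, which are no part of the job. What is shaped like the cover but brown is not meant.

How it is judged:
By the outcome, as a careful person would: the job done as asked, in the order asked, and still so for the second after the job is handed in, while the arm keeps its last pose, push and grip.
It also fails if it takes over 64 s, if anything falls off the work surface, if the arm or the gripper's body presses on something with over 40 N, if the wrist force passes 120 N, or if a joint passes its speed limit or range.

### The arm

A 7-joint arm with a two-finger parallel gripper is mounted at the origin on a cart in front of the work surface, level with it; the furniture and walls round the work are solid. World frame = base frame: x ahead of the robot, y to its left, z up, the work surface at z = 0. Lengths are in m, angles in rad, forces in N, time in s.
With the tool pointing down it reaches from about 0.425 to 0.925 m from the base axis. Payload 6.8 kg.
Tool frame: the origin (TCP) lies at the very end of the fingers, on their centre line; the grasp point (between the pads) lies 19 mm behind it; z points along the fingers, y is the line along which they close (so a half turn about z gives the same grasp; the last joint's range is limited). The gripper opens to 85 mm and grips with 20 to 120 N. Pads are 22 mm wide; open, the fingers measure 114 mm over their backs; the gripper's body (76 mm by 85 mm) begins 54 mm behind the grasp point. The pads swing forward as they close: fully open they stand 13 mm farther back than shut.
Start: joints at [1.02, 0.477, 0.022, 1.555, -0.011, 1.109, -0.083], TCP at [0.289, -0.61, 0.231] pointing down, gripper open.
Joint ranges: [-2.96, 2.96], [-0.34, 2.1], [-1.41, 1.46], [0.24, 2.44], [-1.37, 4.51], [0.17, 1.92], [-2.96, 2.96]. Speed limits (rad/s): [2.39, 2.39, 3.14, 3.14, 3.14, 3.14, 3.14].

### API

Orientations are given as a unit quaternion [x, y, z, w].
In Python, from rig import ctrl, viewer, current_time, current_joint_pos, current_joint_vel, current_joint_efforts, current_ee_pos, current_ee_rot, current_ft_force, current_wrist_torque, current_gripper_width, current_grip_force gives the robot as it stands. Calls block until the motion is done:
- ctrl.goto(position, orientation): joint-space move of the TCP to a pose.
- ctrl.move_straight(position, orientation=None, vel=0.15, until_force=None): straight line of the TCP; orientation=None keeps the orientation; vel is the mean speed in m/s. With until_force (N) it stops when the force on the tool has changed by that much, and returns True; else False.
- ctrl.goto_joints(angles): joint-space move.
- ctrl.command_gripper(opening, newtons=None): finger opening in m; newtons is the grip in N (None keeps the last); returns when the fingers have stopped.
- ctrl.wait(seconds).
- ctrl.solve_ik(position, orientation): joint angles nearest the present ones, or None.
- viewer.get_image(name): name is "side" or "top" or "wrist"; returns the picture (480x640x3 uint8, blue, green, red); there is no depth.
- viewer.camera_info(name): a dict with "fx", "fy", "cx", "cy" (pixels), "k1" (the pictures are not rectified: a ray, as slopes to the right and down, at radius r is drawn at 1 + k1 r^2 times it, then the intrinsics apply), "xyz" and "orientation" of the camera in the world. Camera axes: x right, y down, z forward; pixel columns grow to the right and rows downward; lengths in m; the calibration is good to about 2 mm. A picture is of the moment at which its call begins: read the wrist's pose just before it. camera_info takes no time and is no camera call; for the wrist camera it gives the pose at the moment of the call.
A pose or a line that the arm cannot do raises ctrl.Unreachable and nothing moves.
- ctrl.sign_off(): hands the job in; it is judged then, once.
Readings, each from a call of its own:
- current_time(): time.
- current_joint_pos(): joint angles.
- current_joint_vel(): joint speeds.
- current_joint_efforts(): joint torques, N m.
- current_ee_pos(): TCP position.
- current_ee_rot(): TCP orientation.
- current_ft_force(): force on the tool from outside, world axes, zero at the start.
- current_wrist_torque(): the same for the moment, N m.
- current_gripper_width(): finger opening in m.
- current_grip_force(): force on a finger pad.
Only numpy, scipy, OpenCV 4.12 (cv2) and the standard library are available. Lean on these libraries where they do the work, as an engineer would, in place of code of your own. Each camera call takes 0.05 s, during which the arm holds its last target. There are 200 camera calls.

## Working session

There is one attempt and no reset: what is moved stays moved. The work goes in short steps, each a Python script; the robot and the scene stay as the last script left them, time stands still between calls to the robot, and variables do not carry over. Pictures are saved under pics/ and viewed, at most 13 in all, crops included, and the job is handed in when it is done.

```bash
ls; mkdir -p pics
python3 - <<'E'
from rig import ctrl, viewer, current_time, current_ee_rot
import cv2
for n in ("top","side"):
    cv2.imwrite(f"pics/{n}0.png",viewer.get_image(n)); print(n,viewer.camera_info(n))
print(viewer.camera_info("wrist"),current_ee_rot(),current_time())
E
```

```text
pics
top {'fx': 535.7178356815346, 'fy': 535.7178356815346, 'cx': 329.82566069958835, 'cy': 241.03232083302197, 'k1': -0.16207230840067524, 'xyz': array([ 0.38960032, -0.02765895,  1.41612157]), 'orientation': array([-0.697716  ,  0.71366713, -0.03644113,  0.05043463])}
side {'fx': 445.805269971842, 'fy': 445.805269971842, 'cx': 320.1591607132687, 'cy': 246.1051462133557, 'k1': -0.09722527824888112, 'xyz': array([ 0.31344564, -1.0011845 ,  0.53209072]), 'orientation': array([ 0.83126323, -0.09491942,  0.05330825, -0.54511464])}
{'fx': 348.0628236520093, 'fy': 348.0628236520093, 'cx': 318.1716666284181, 'cy': 238.90013148565603, 'k1': -0.02962874162872067, 'xyz': array([ 0.35158511, -0.58148629,  0.37518671]), 'orientation': array([ 0.83746989, -0.52919845, -0.07347017,  0.11487084])} [ 9.75589302e-01  2.19601537e-01 -2.29697196e-04 -7.90735687e-04] 0.1
```

View pics/top0.png

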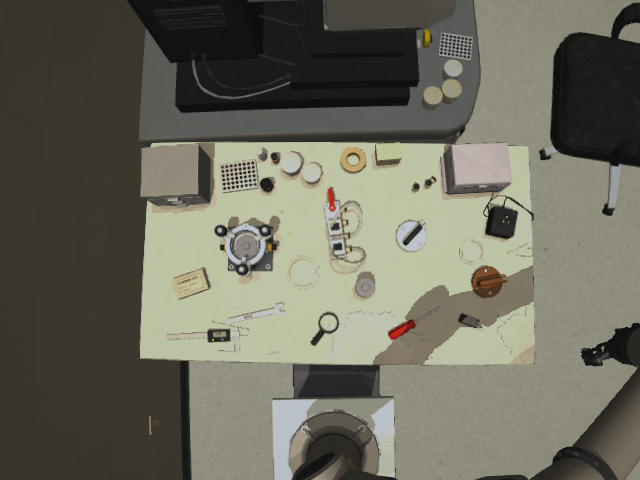

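View pics/side0.png

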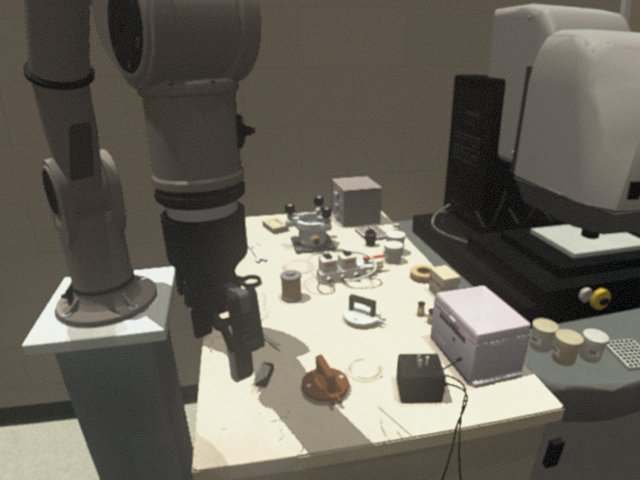

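```bash
cat > h.py <<'E'
import numpy as np, cv2
from scipy.spatial.transform import Rotation as R
from rig import *
def ray(info,uv):
    K=np.array([[info['fx'],0,info['cx']],[0,info['fy'],info['cy']],[0,0,1]])
    p=cv2.undistortPoints(np.float64(uv).reshape(-1,1,2),K,np.array([info['k1'],0,0,0.]))[:,0]
    d=np.c_[p,np.ones(len(p))]
    return R.from_quat(info['orientation']).apply(d)
def onplane(info,uv,z):
    d=ray(info,uv); o=np.array(info['xyz'])
    return o+d*((z-o[2])/d[:,2:3])
def project(info,P):
    c=R.from_quat(info['orientation']).inv().apply(np.atleast_2d(P)-info['xyz'])
    s=c[:,:2]/c[:,2:]; r2=(s**2).sum(1,keepdims=True); s=s*(1+info['k1']*r2)
    return s*[info['fx'],info['fy']]+[info['cx'],info['cy']]
def down(yaw):  # tool z down; tool y axis at angle yaw (world) 
    y=np.array([np.cos(yaw),np.sin(yaw),0]); z=np.array([0,0,-1.]); x=np.cross(y,z)
    return R.from_matrix(np.c_[x,y,z]).as_quat()
def blobs(mask,amin,amax):
    n,l,s,c=cv2.connectedComponentsWithStats(mask.astype(np.uint8))
    return [(c[i],s[i],l==i) for i in range(1,n) if amin<=s[i,4]<=amax]
E
python3 - <<'E'
from h import *
im=cv2.imread('pics/top0.png'); T=viewer.camera_info('top')
m=im.max(2)<60
m2=np.zeros_like(m); m2[190:300,200:450]=m[190:300,200:450]
for c,s,l in blobs(m2,15,600):
    print(c.round(1),s, onplane(T,c,0.129)[0].round(4), onplane(T,c,0.05)[0].round(4))
a=cv2.resize(im[205:290,205:290],(595,595),interpolation=cv2.INTER_CUBIC)
b=cv2.resize(im[215:255,390:430],(200,200),interpolation=cv2.INTER_CUBIC)
o=np.zeros((595,800,3),np.uint8); o[:,:595]=a; o[:200,600:]=b
c=cv2.imread('pics/side0.png')[280:330,340:390]; o[210:410,600:]=cv2.resize(c,(200,200))
cv2.imwrite('pics/crop1.png',o)
E
```

```text
[205.1 194.3] [200 190  10  12  90] [0.6734 0.3037 0.129 ] [0.6909 0.324  0.05  ]
[335.4 226.3] [332 223   7   7  33] [ 0.5846 -0.0181  0.129 ] [ 0.5966 -0.0175  0.05  ]
[221.1 230.8] [215 225  12  12  74] [0.5807 0.2624 0.129 ] [0.5924 0.2802 0.05  ]
[265.1 229.9] [257 225  16  11  75] [0.58   0.1534 0.129 ] [0.5917 0.1646 0.05  ]
[412.  234.8] [403 225  19  20 107] [ 0.5594 -0.2034  0.129 ] [ 0.5698 -0.2142  0.05  ]
[271.6 243.7] [266 238  10  15  54] [0.5459 0.1379 0.129 ] [0.5555 0.148  0.05  ]
[337.5 246.3] [334 243   8   7  42] [ 0.5358 -0.0222  0.129 ] [ 0.5447 -0.0219  0.05  ]
[222. 247.] [221 245   3   5  15] [0.5405 0.2601 0.129 ] [0.5498 0.2777 0.05  ]
[253.7 266.5] [251 263   7   8  33] [0.4912 0.182  0.129 ] [0.4975 0.1949 0.05  ]
[242. 269.] [236 264  12  11  73] [0.4856 0.2107 0.129 ] [0.4915 0.2254 0.05  ]
```

View pics/crop1.png

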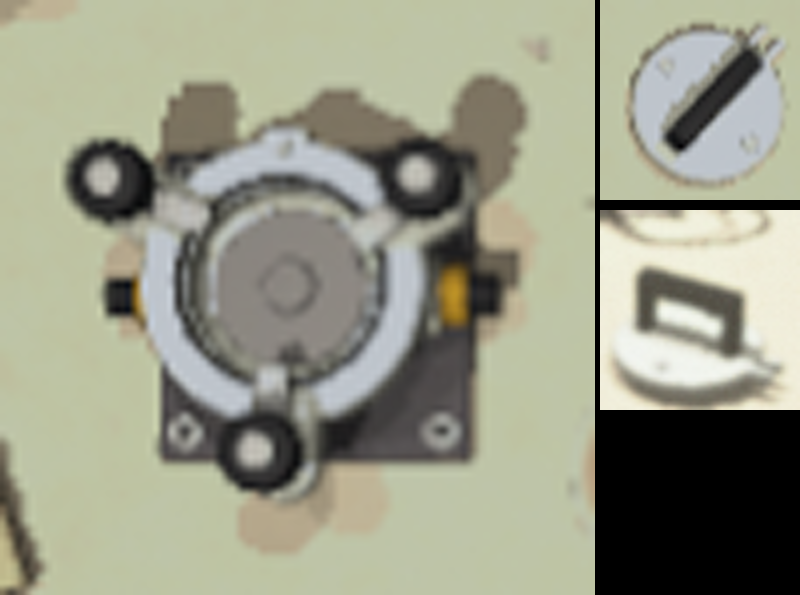

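Run:
```python
from h import *
T=viewer.camera_info('top'); W=viewer.camera_info('wrist')
k=onplane(T,[[220.3,230.4],[265,230.4],[241.9,269.3]],0.127); print(k.round(4)); c=k.mean(0); print(c, np.linalg.norm(k-c,axis=1))
Rt=R.from_quat(current_ee_rot()); print('cam in tool',Rt.inv().apply(W['xyz']-current_ee_pos()),(Rt.inv()*R.from_quat(W['orientation'])).as_matrix().round(3))
cov=onplane(T,[[412,234.8],[423,224]],0.046); print(cov)
for n,p in [('L',k[0]),('R',k[1]),('F',k[2]),('C',cov[0]),('H',c)]:
    print(n,[(y,None if (q:=ctrl.solve_ik([p[0],p[1],0.16],down(np.radians(y)))) is None else q.round(2)[[0,6]].tolist()) for y in range(-180,180,30)])
```

```text
[[0.582  0.2649 0.127 ]
 [0.5791 0.154  0.127 ]
 [0.4851 0.2113 0.127 ]]
[0.54874211 0.21008322 0.127     ] [0.06412933 0.06377125 0.06363998]
cam in tool [ 0.0685117   0.00133666 -0.14478723] [[ 0.001 -0.963 -0.27 ]
 [ 1.     0.001  0.   ]
 [-0.    -0.27   0.963]]
[[ 0.57035639 -0.21486996  0.046     ]
 [ 0.59790375 -0.24467943  0.046     ]]
L [(-180, [0.24, 2.02]), (-150, [-1.28, -2.37]), (-120, [-0.18, -2.85]), (-90, [-0.12, -2.37]), (-60, [-0.02, -1.92]), (-30, [0.07, -1.48]), (0, [0.1, -0.98]), (30, [0.08, -0.43]), (60, [0.11, 0.06]), (90, [0.14, 0.56]), (120, [0.14, 1.08]), (150, [0.24, 1.49])]
R [(-180, [0.44, 2.18]), (-150, [-1.17, -2.2]), (-120, [-0.11, -2.61]), (-90, [0.02, -2.17]), (-60, [0.06, -1.68]), (-30, [0.11, -1.18]), (0, [0.13, -0.67]), (30, [0.15, -0.17]), (60, [0.19, 0.32]), (90, [0.23, 0.82]), (120, [0.44, 1.13]), (150, [0.44, 1.65])]
F [(-180, [0.36, 2.04]), (-150, [-1.42, -2.37]), (-120, [-0.02, -2.88]), (-90, [0.0, -2.37]), (-60, [0.1, -1.92]), (-30, [0.19, -1.46]), (0, [0.26, -1.0]), (30, [0.29, -0.5]), (60, [0.32, -0.01]), (90, [0.35, 0.49]), (120, [0.24, 1.12]), (150, [0.36, 1.52])]
C [(-180, [0.05, -2.75]), (-150, [0.14, -2.28]), (-120, [0.22, -1.81]), (-90, [0.3, -1.34]), (-60, [0.37, -0.86]), (-30, [0.45, -0.38]), (0, [0.53, 0.09]), (30, [0.61, 0.56]), (60, [0.66, 1.05]), (90, [0.72, 1.53]), (120, [1.06, 1.75]), (150, [1.06, 2.27])]
H [(-180, [0.35, 2.07]), (-150, [-1.29, -2.3]), (-120, [-0.11, -2.78]), (-90, [-0.04, -2.3]), (-60, [0.07, -1.86]), (-30, [0.13, -1.38]), (0, [0.17, -0.88]), (30, [0.17, -0.36]), (60, [0.2, 0.13]), (90, [0.24, 0.62]), (120, [0.35, 1.02]), (150, [0.35, 1.55])]
```

Run:
```python
from h import *
ctrl.goto([0.549,0.21,0.25],down(np.radians(20)))
W=viewer.camera_info('wrist'); im=viewer.get_image('wrist'); cv2.imwrite('pics/w1.png',im)
np.savez('w1.npz',**W); print(current_time(),current_ee_pos(),current_joint_pos().round(2))
print(project(W,[[.582,.2649,.129],[.5791,.154,.129],[.4851,.2113,.129],[.549,.21,.084]]))
```

```text
3.1667 [0.54939838 0.20910187 0.2498296 ] [ 0.18  0.45 -0.86  1.71  0.37  1.16 -0.43]
[[383.50256164 176.47432208]
 [328.75966609 301.40139988]
 [240.20983399 199.26811851]
 [317.7915719  216.36471558]]
```

View pics/w1.png

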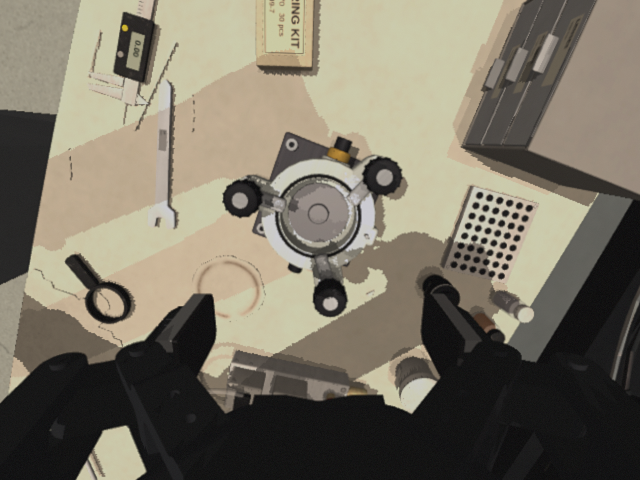

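Run:
```python
from h import *
W=dict(np.load('w1.npz')); im=cv2.imread('pics/w1.png')
g=cv2.cvtColor(im,cv2.COLOR_BGR2GRAY); P=[]
for u,v in [(384,177),(329,301),(240,199)]:
    r=25; s=np.zeros(g.shape,bool); s[v-r:v+r,u-r:u+r]=True
    cap=[b for b in blobs(s&(g>120),40,600) if b[2][v-3:v+3,u-3:u+3].any()]
    print([ (b[0].round(1),b[1][2:]) for b in cap]); P.append(cap[0][0])
k=onplane(W,P,.129); c=k.mean(0); print(k.round(4),c,np.linalg.norm(k-c,axis=1))
a=np.degrees(np.arctan2(*(k-c)[:,1::-1].T))-[60,-60,180]; print('yaw',(a+180)%360-180)
cv2.imwrite('pics/crop2.png',cv2.resize(im[140:320,215:410],None,fx=3,fy=3,interpolation=cv2.INTER_CUBIC))
```

```text
[(array([384.1, 177. ]), array([ 16,  15, 190], dtype=int32))]
[(array([330.1, 303.5]), array([ 15,  13, 147], dtype=int32))]
[(array([239.4, 200.1]), array([ 16,  15, 187], dtype=int32))]
[[0.5826 0.2647 0.129 ]
 [0.5808 0.1526 0.129 ]
 [0.4847 0.2105 0.129 ]] [0.54936868 0.20926328 0.129     ] [0.06462685 0.06480212 0.06468023]
yaw [-0.93111004 -0.96629949 -1.08318721]
```

View pics/crop2.png

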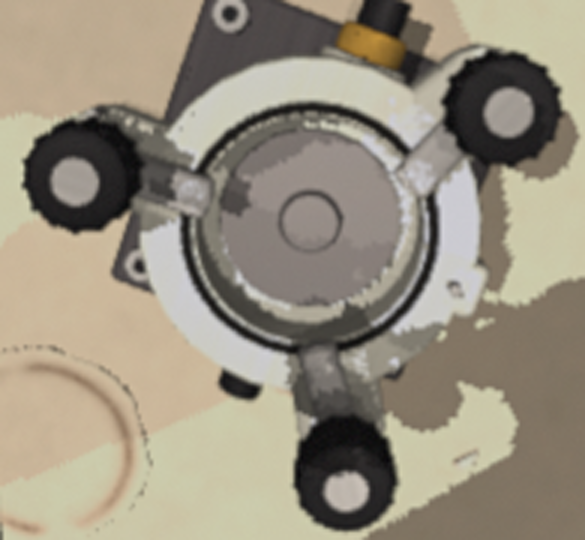

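```bash
cat >> h.py <<'E'
C=np.array([.5492,.2095]); YAW=np.radians(-1.0)
def knob(deg):
    a=YAW+np.radians(deg); return C+.064*np.array([np.cos(a),np.sin(a)])
E
python3 - <<'E'
from h import *
W=dict(np.load('w1.npz')); print('pin',onplane(W,[[367.3,235.7]],.09), 'expect',C+.047*np.array([np.cos(YAW),np.sin(YAW)]))
k=knob(60); q=down(np.radians(10))
ctrl.command_gripper(.055,40)
ctrl.goto([*k,.16],q); print(current_time())
ctrl.move_straight([*k,.106],vel=.1); ctrl.command_gripper(0,40)
print(current_time(),current_gripper_width(),current_ft_force().round(1),current_wrist_torque().round(3))
for d in (20,30):
    ctrl.move_straight([*k,.106],down(np.radians(10+d)))
    print(d,current_time(),current_ft_force().round(1),current_wrist_torque().round(3),current_ee_pos().round(4))
E
```

```text
pin [[0.59688255 0.20970162 0.09      ]] expect [0.59619284 0.20867974]
4.0917
5.15 0.02676594609381262 [-3.3 -2.   5.1] [-0.297  0.658 -0.023]
20 5.65 [-2.6 -1.   5. ] [-0.165  0.502  0.098] [0.5821 0.2647 0.107 ]
30 5.975 [-1.3 -1.2  5.8] [-0.123  0.445  0.07 ] [0.5824 0.2649 0.107 ]
```

```bash
cat >> h.py <<'E'
def turn(k,d0,start,lim=110):
    for d in range(d0,lim,6):
        ctrl.move_straight([*k,.106],down(np.radians(start+d)))
        t=current_wrist_torque()[2]; print(d,round(t,3),end='; ')
        if abs(t)>.3: break
    print(current_time(),current_ft_force().round(1),current_gripper_width())
E
python3 - <<'E'
from h import *
turn(knob(60),36,10)
E
```

```text
36 0.069; 42 0.049; 48 0.052; 54 0.063; 60 0.069; 66 0.073; 72 -0.216; 78 -0.119; 84 -0.22; 90 0.076; 96 -0.054; 102 0.058; 108 0.086; 9.3333 [-2.1  3.2  8.9] 0.02668027748473258
```

Run:
```python
from h import *
def turn2(k,start):
    q=down(np.radians(start)); ctrl.goto([*k,.16],q); ctrl.move_straight([*k,.106],vel=.1); ctrl.command_gripper(0,50)
    hit=0; t0=None
    for d in range(8,113,8):
        ctrl.move_straight([*k,.106],down(np.radians(start+d)))
        t=current_wrist_torque()[2]; t0=t if t0 is None else t0; print(d,round(t,3),end='; ')
        if t<-.1: hit+=1
        if hit==2: break
    ctrl.command_gripper(.055); ctrl.move_straight([*k,.16],vel=.2); print(current_time(),current_ft_force().round(1))
ctrl.command_gripper(.055); ctrl.move_straight([*knob(60),.16],vel=.2)
turn2(knob(-60),10); turn2(knob(180),10)
ctrl.goto([*C,0.25],down(np.radians(20)))
W=viewer.camera_info('wrist'); im=viewer.get_image('wrist'); cv2.imwrite('pics/w2.png',im); np.savez('w2.npz',**W)
cv2.imwrite('pics/crop3.png',cv2.resize(im[140:330,205:415],None,fx=3,fy=3,interpolation=cv2.INTER_CUBIC)); print(current_time())
```

```text
8 0.084; 16 0.029; 24 0.058; 32 0.085; 40 0.045; 48 0.041; 56 0.039; 64 0.05; 72 0.011; 80 -0.049; 88 -0.602; 96 0.089; 104 -0.358; 17.1583 [-0.6  0.1 -0.8]
8 -0.017; 16 0.026; 24 0.05; 32 0.071; 40 0.055; 48 0.033; 56 0.066; 64 0.081; 72 0.043; 80 0.046; 88 -0.006; 96 -0.044; 104 -0.266; 112 0.072; 24.6583 [ 0.2 -0.5 -1.2]
25.9833
```

View pics/crop3.png

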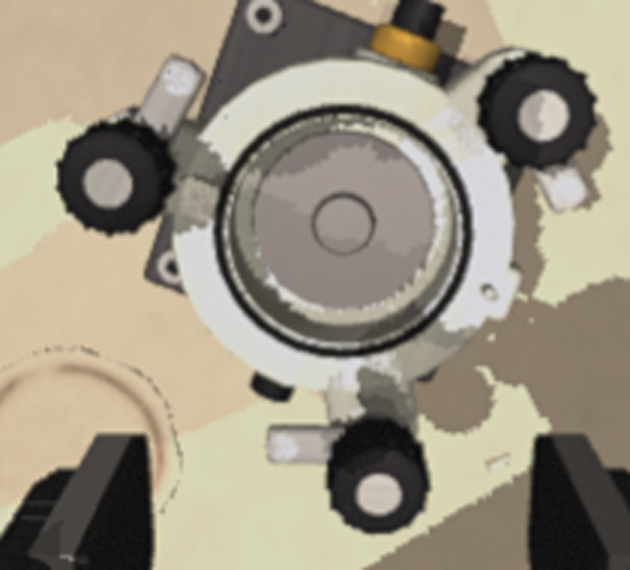

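Run:
```python
from h import *
W=dict(np.load('w2.npz')); 
for n,deg,p in [('F',180,(180,75)),('L',60,(567,190)),('R',-60,(283,445))]:
    uv=np.array(p)/3+[205,140]; X=onplane(W,[uv],.099)[0,:2]; v=X-knob(deg)
    a=np.degrees(np.arctan2(v[1],v[0]))-np.degrees(YAW)-deg-180
    print(n,np.linalg.norm(v).round(4),(a+180)%360-180)
p=onplane(W,[np.array([489,292])/3+[205,140]],.09); print('pin',p)
```

```text
F 0.0291 80.4510316403539
L 0.0283 81.92445297406277
R 0.0278 80.33689795404416
pin [[0.59674321 0.20903515 0.09      ]]
```

Run:
```python
from h import *
ctrl.goto([.57,-.215,.2],down(np.radians(43)))
W=viewer.camera_info('wrist'); im=viewer.get_image('wrist'); cv2.imwrite('pics/w3.png',im); np.savez('w3.npz',**W); print(current_time(),current_ee_pos(),current_joint_pos().round(2))
print(project(W,[[.57,-.215,.053],[.602,-.249,.012]]))
```

```text
27.6083 [ 0.57059339 -0.21313412  0.20037665] [ 0.92  0.56 -0.93  1.71  0.49  1.12  0.6 ]
[[316.52679265 223.22761784]
 [316.81888927 259.06959549]]
```

View pics/w3.png

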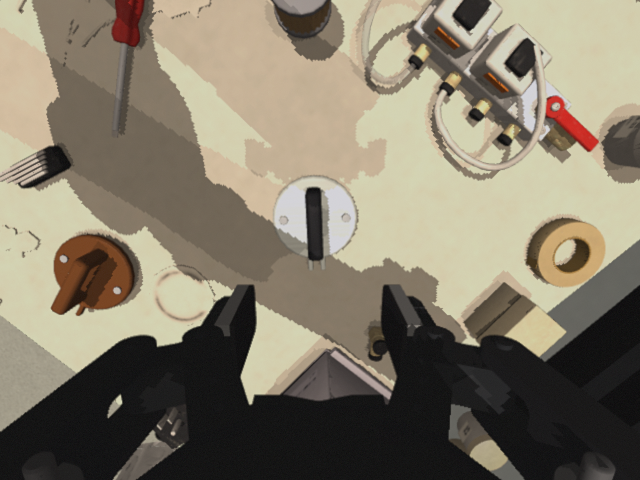

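Run:
```python
from h import *
W=dict(np.load('w3.npz')); im=cv2.imread('pics/w3.png'); g=im.max(2)
s=np.zeros(g.shape,bool); s[165:285,255:375]=True
print('cam',W['xyz'], 'nadir px',project(W,[[*W['xyz'][:2],.0]]))
bl=max(blobs(s&(g<70),100,5000),key=lambda b:b[1][4]); ct=max(cv2.findContours(bl[2].astype(np.uint8),0,2)[0],key=len)
rect=cv2.minAreaRect(ct); box=cv2.boxPoints(rect); print('handle',rect); 
B=onplane(W,box,.053)[:,:2]; print(B.round(4), B.mean(0))
e=[B[1]-B[0],B[2]-B[1]]; L=[np.linalg.norm(x) for x in e]; d=e[int(np.argmax(L))]; print(L,'ang',np.degrees(np.arctan2(d[1],d[0])))
hsv=cv2.cvtColor(im,cv2.COLOR_BGR2HSV)
# cover: greyish, low sat
m=s&(hsv[...,1]<40)&(g>130); m=cv2.morphologyEx(m.astype(np.uint8),cv2.MORPH_CLOSE,np.ones((15,15)))
m=cv2.morphologyEx(m,cv2.MORPH_OPEN,np.ones((21,21)))
c=max(cv2.findContours(m,0,1)[0],key=len); P=onplane(W,c[:,0],.016)[:,:2]
(x,y),r=cv2.minEnclosingCircle(P.astype(np.float32)); A=np.c_[2*P,np.ones(len(P))]; q=np.linalg.lstsq(A,(P**2).sum(1),rcond=None)[0]
print('disc',x,y,r,'fit',q[:2],np.sqrt(q[2]+q[:2]@q[:2]))
ear=onplane(W,[[315.8,266]],.012)[0,:2]; v=ear-q[:2]; print('ear',ear,np.linalg.norm(v),np.degrees(np.arctan2(v[1],v[0])))
cv2.imwrite('pics/crop4.png',cv2.resize(im[165:285,255:375],None,fx=4.5,fy=4.5,interpolation=cv2.INTER_CUBIC))
```

```text
cam [ 0.52434109 -0.16463239  0.34511163] nadir px [[317.83671448 141.43819227]]
handle ((313.94586181640625, 223.9840850830078), (72.34673309326172, 15.02613353729248), 87.95458984375)
[[ 0.5424 -0.1995]
 [ 0.5513 -0.1905]
 [ 0.5968 -0.2356]
 [ 0.5874 -0.245 ]] [ 0.56947566 -0.21765374]
[np.float64(0.012589451351240023), np.float64(0.06401282584051815)] ang -44.70469438588633
disc 0.5831528902053833 -0.2049090415239334 0.031296465545892715 fit [ 0.58452054 -0.20326296] 0.02441601560017406
ear [ 0.60632692 -0.25514017] 0.05627400662377599 -67.20074546163588
```

View pics/crop4.png

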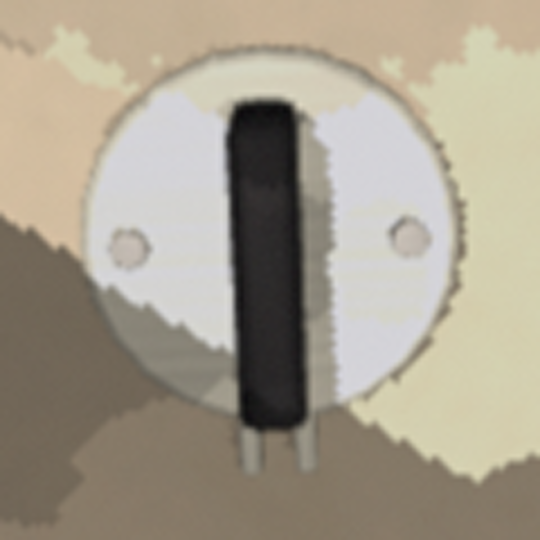

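Run:
```python
from h import *
W=dict(np.load('w3.npz'))
f=lambda p,z: onplane(W,np.array(p)/4.5+[255,165],z)[:,:2]
s=f([[128,248],[410,237]],.017); print('screws',s,s.mean(0),np.linalg.norm(s[0]-s[1]),np.degrees(np.arctan2(*(s[1]-s[0])[::-1])))
e=f([[82,230],[458,230],[275,45]],.016); print('edges',e,np.linalg.norm(e[0]-e[1]))
h=np.array([.5701,-.2183])
print([np.linalg.norm(x-h) for x in e]); 
for z in(.008,.016):
    t=f([[278,472]],z)[0]-h; print('ear tip',np.linalg.norm(t),np.degrees(np.arctan2(t[1],t[0])))
```

```text
screws [[ 0.55022968 -0.2407778 ]
 [ 0.59265863 -0.19771115]] [ 0.57144416 -0.21924448] 0.06045620556280773 45.42735313753247
edges [[ 0.54048115 -0.24480288]
 [ 0.59930535 -0.18967096]
 [ 0.54390146 -0.18786241]] 0.08062142574953039
[np.float64(0.03974517268869378), np.float64(0.04089711679046552), np.float64(0.040159805226000225)]
ear tip 0.05742542426341212 -44.64332908236356
ear tip 0.05439529488192495 -44.49260464304153
```

Run:
```python
from h import *
h=[.5705,-.2186]; q=down(np.radians(45.3))
ctrl.command_gripper(.05)
ctrl.goto([*h,.10],q); ctrl.move_straight([*h,.027],vel=.08); print(current_ee_pos(),current_ft_force().round(2))
ctrl.command_gripper(0,70); print(current_gripper_width(),current_grip_force(),current_ft_force().round(2))
ctrl.move_straight([*h,.037],vel=.04); ctrl.wait(.2);print(current_ft_force().round(2),current_wrist_torque().round(3))
ctrl.move_straight([*h,.21],vel=.12); ctrl.wait(.2)
print(current_time(),current_ee_pos(),current_gripper_width(),current_ft_force().round(2),current_wrist_torque().round(3))
W=viewer.camera_info('wrist'); im=viewer.get_image('wrist'); cv2.imwrite('pics/w4.png',im); np.savez('w4.npz',**W,tcp=current_ee_pos(),rot=current_ee_rot())
cv2.imwrite('pics/t4.png',viewer.get_image('top'));cv2.imwrite('pics/s4.png',viewer.get_image('side'))
```

```text
[ 0.57097844 -0.21858523  0.0274815 ] [ 0.13 -0.4   0.17]
0.01283237934533339 68.7956714630127 [1.5  0.21 3.33]
[-0.65  0.34 -1.79] [-0.001  0.052  0.04 ]
32.1917 [ 0.57030325 -0.21852486  0.20954243] 0.012574980514006897 [ 0.38  0.53 -1.86] [0.056 0.018 0.028]
```

View pics/w4.png

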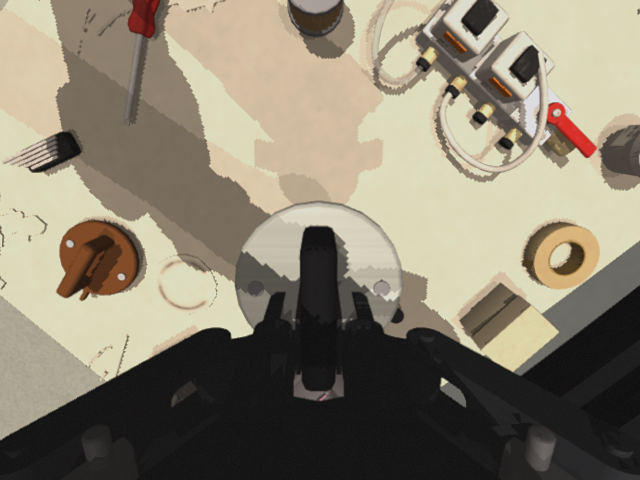

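Run:
```python
from h import *
W=dict(np.load('w4.npz')); tcp=W['tcp']; Rt=R.from_quat(W['rot']); im=cv2.imread('pics/w4.png')
print('tool euler',Rt.as_matrix().round(4)[:,1:].T.tolist(), tcp)
z=tcp[2]-.011
s=onplane(W,[[256,288],[382,288]],z+.001)
print('screw tool',Rt.inv().apply(s-tcp).round(4), np.linalg.norm(s[0]-s[1]))
a=np.linspace(0,2*np.pi,361)[:,None]
c=tcp+Rt.apply(np.hstack([.041*np.cos(a),.041*np.sin(a),0*a+.0-.0])) ; c[:,2]=z
u=project(W,c); print('pred left,right,top',u[:,0].min(),u[:,0].max(),u[:,1].min())
o=cv2.polylines(im.copy(),[u.round().astype(int)],True,(0,0,255),1)
cv2.imwrite('pics/crop5.png',cv2.resize(o[190:340,220:420],None,fx=3,fy=3,interpolation=cv2.INTER_CUBIC))
```

```text
tool euler [[0.7033, 0.7109, -0.0001], [-0.0005, 0.0003, -1.0]] [ 0.57037699 -0.21850822  0.20963042]
screw tool [[-0.0008 -0.0303  0.01  ]
 [-0.0008  0.0304  0.01  ]] 0.06064719871460529
pred left,right,top 234.0177525679021 403.8807575013378 201.47414231920084
```

View pics/crop5.png

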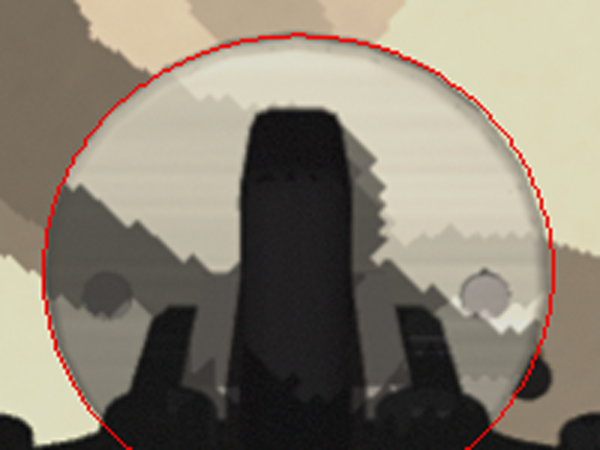

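```bash
cat >> h.py <<'E'
TG=np.array([.5494-.0005,.2096]); Q=down(YAW+np.pi/2)
E
python3 - <<'E'
from h import *
t=current_time()
try: ctrl.move_straight([*TG,.21],Q,vel=.12)
except ctrl.Unreachable as e: print('unreach',e)
ctrl.wait(.3)
print(t,current_time(),current_ee_pos(),current_joint_pos().round(2),R.from_quat(current_ee_rot()).as_matrix().round(4)[:,1:].T.tolist(),current_gripper_width(),current_ft_force().round(2))
W=viewer.camera_info('wrist'); im=viewer.get_image('wrist'); cv2.imwrite('pics/w5.png',im); np.savez('w5.npz',**W,tcp=current_ee_pos(),rot=current_ee_rot())
for n in('top','side'): cv2.imwrite(f'pics/{n}5.png',viewer.get_image(n))
o=np.zeros((480,800,3),np.uint8); o[:,:500]=cv2.resize(im[100:400,160:480],(500,480)); 
o[:300,500:]=cv2.resize(cv2.imread('pics/side5.png')[160:260,260:360],(300,300)); o[300:,500:680]=cv2.resize(cv2.imread('pics/top5.png')[200:290,200:290],(180,180))
cv2.imwrite('pics/crop6.png',o)
E
```

```text
32.3417 36.3667 [0.5489095  0.20953709 0.21000736] [ 0.33  0.61 -1.13  1.74  0.59  1.18  0.59] [[0.0175, 0.9998, -0.0001], [0.0, -0.0001, -1.0]] 0.012676236794600004 [-0.61  0.16 -1.53]
```

View pics/crop6.png

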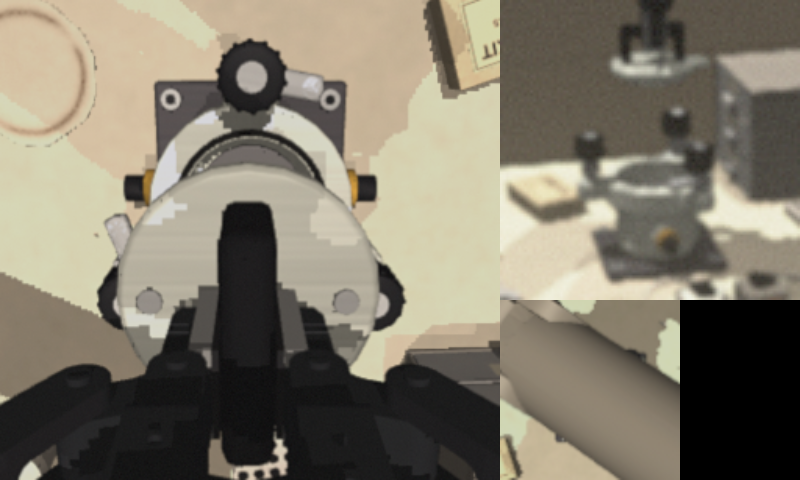

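Run:
```python
from h import *
W=dict(np.load('w5.npz')); p=onplane(W,[[160+251*.64,100+77*.625]],.129)[0]
print('front knob',p,'model',knob(180), 'base plate corners mid', onplane(W,[[160+(171+330)/2*.64,100+99*.625]],.0)[0])
ctrl.move_straight([*TG,.15],Q,vel=.08); print(current_ft_force().round(2))
hit=ctrl.move_straight([*TG,.1215],Q,vel=.04,until_force=6); ctrl.wait(.5)
print(hit,current_time(),current_ee_pos(),current_ft_force().round(2),current_wrist_torque().round(3),current_joint_vel().round(4).tolist())
W=viewer.camera_info('wrist'); im=viewer.get_image('wrist'); cv2.imwrite('pics/w6.png',im); np.savez('w6.npz',**W)
s=viewer.get_image('side'); cv2.imwrite('pics/side6.png',s)
o=np.zeros((480,800,3),np.uint8); o[:,:500]=cv2.resize(im[100:400,160:480],(500,480)); o[:300,500:]=cv2.resize(s[190:260,275:345],(300,300),interpolation=cv2.INTER_CUBIC)
cv2.imwrite('pics/crop7.png',o)
```

```text
front knob [0.48526871 0.2110263  0.129     ] model [0.48520975 0.21061695] base plate corners mid [0.5009217  0.21133292 0.        ]
[ 0.    0.38 -1.38]
False 38.775 [0.54892787 0.2095686  0.12152896] [ 0.06  0.93 -2.46] [ 0.011  0.017 -0.02 ] [0.0007, 0.0005, 0.0002, 0.002, 0.0014, -0.0013, -0.0009]
```

View pics/crop7.png

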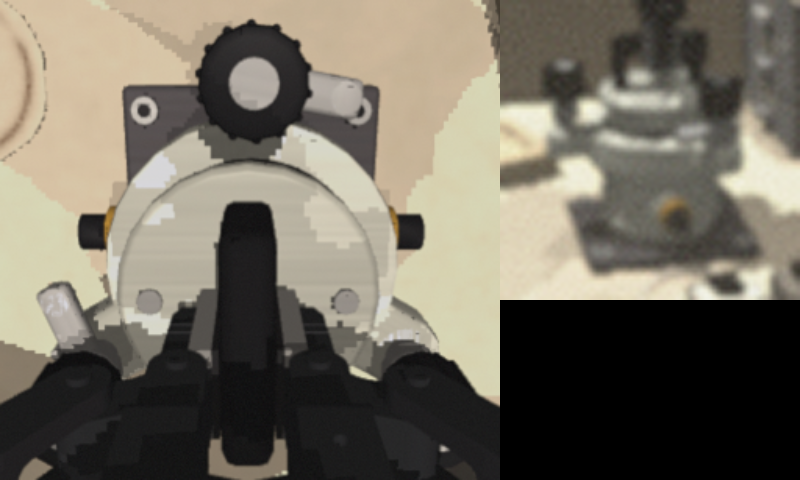

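Run:
```python
from h import *
ctrl.move_straight([TG[0],TG[1]+.0007,.1215],Q,vel=.01); ctrl.wait(.6)
print(current_time(),current_ee_pos(),current_ft_force().round(2),abs(current_joint_vel()).max(),current_gripper_width())
W=viewer.camera_info('wrist'); im=viewer.get_image('wrist'); g=cv2.cvtColor(im,cv2.COLOR_BGR2GRAY).astype(int)
# edges: cover vs flange outer at several rows
def col(z,y,x): return project(W,[[x,y,z]])[0].round(1)
t=current_ee_pos()
for s in(-1,1): print('pred cover edge',col(t[2]-.011,t[1]+s*.041,t[0]),'flange edge',col(.084,t[1]+s*.052,t[0]))
for r in (245,265): 
    d=np.abs(np.diff(g[r])); print(r,[(i,int(g[r,i+1]-g[r,i])) for i in np.where(d>14)[0] if 200<i<260 or 380<i<440])
```

```text
39.725 [0.54890867 0.21028773 0.12149858] [-0.26  0.06 -2.27] 0.0013420344615844185 0.01274555259764693
pred cover edge [236.  287.9] flange edge [227.1 269. ]
pred cover edge [405.2 285.3] flange edge [413.5 266. ]
245 [(np.int64(207), -41), (np.int64(208), -103), (np.int64(209), -30), (np.int64(224), 32), (np.int64(225), 53), (np.int64(227), 19), (np.int64(228), 74), (np.int64(232), -26), (np.int64(242), -28), (np.int64(409), -19), (np.int64(410), -34), (np.int64(411), -18), (np.int64(412), -26), (np.int64(413), -51), (np.int64(414), -18), (np.int64(429), 69), (np.int64(430), 76), (np.int64(431), 21)]
265 [(np.int64(235), -58), (np.int64(400), 16)]
```

Run:
```python
from h import *
print(ctrl.sign_off(),current_time())
```

```text
the job is handed in; nothing more can be done
the job is handed in; nothing more can be done
```

I've handed in the job at about 40 s: all three clamps measure 80–82°, at their stops, and the cover is held still and level about 10 mm above the sealing face. It is centred to within about 1 mm and touching nothing by the force readings; the gripper hid the ear, so its place above the pin comes from the measured poses.

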